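# Shut the suction pump's filter hatch and lock its quarter-turn stud

## Task

Swing the open filter hatch of the suction pump shut, then push its winged quarter-turn stud in through the slot hidden beneath the hatch and turn it a quarter turn clockwise (seen from above), so that it catches and stays drawn in when you let go. The slot is not quite square with the pump, so find it by feel with a light push, and never bear down hard on the stud. Leave the sharps bin and the carton of wipes beside the pump as they stand.

Things in the scene. Friction and masses are not known exactly. Their poses are not given: they have to be found in the camera images.
- pump: White suction pump, fixed on the steel cart top: a box 220 mm long (its x), 200 mm wide, its deck 100 mm above the cart. Origin on the cart top; the box runs from x -100 mm (near end) to +120 mm about it; z is up. Its front knobs reach x -116. Two hose ports 16 mm tall stand on the far end of the deck (x 98, y +-55 mm).
- cover (a joint): Opening of the grey filter hatch, rad: 0 is shut, flat on the deck; starts at 0.35 to 0.75. A plate 125 (x) by 124 (y) by 4 mm, hinged on its far (+x) edge; hinge line along the pump's y at x 65, z 100 mm in the pump's frame. It stays where left; 1 to 5 N on its near half push it down.
- cover_edge (a point): Middle of the hatch's free near edge, on its upper face, 125 mm from the hinge line. Axes of the hatch: x towards the hinge, z out of its upper face.
- wing (a point): Centre of the wing of the steel stud, which is captive in the hatch 95 mm from the hinge line, midway across. Flat wing 34 mm long (this point's x), 10 mm thick (y), 26 mm tall (z), on a round flange of 32 mm diameter, 4 mm thick, whose top is 13 mm below this point. With the stud out this point is 32 mm above the hatch's upper face, the flange's underside 15 mm above it.
- slot (a point): Centre of the top of the steel slot plate, fixed in the pump under the shut hatch, below the stud; axes as the pump's, not the slot's. The stud's foot is a cross-bar 22 x 5 x 4 mm tall, parallel to the wing. The slot is 7 mm wide; its direction is unmeasured, between -0.25 and 0.4 on stud's scale. More than 30 N between stud and plate, pushing or turning, breaks it.
- press (a joint): How far the stud is pushed in, m: 0 is out. A spring pushes it out: 3 N plus 0.6 N per mm. With the hatch shut, a misaligned cross-bar meets the plate at 0.002; an aligned one passes. From 0.0112 it is below the plate's lips and can turn; it bottoms at 0.014. Locked and let go it stays near 0.009, in a notch; turned too little it rests near 0.011; not caught it springs back.
- stud (a joint): Angle of the stud, rad, growing clockwise seen from above; at 0 wing and cross-bar lie along the pump's x. Starts at -0.55 to -0.4, stays where left (friction 0.03 N m). The bar enters the slot within about 0.09 of the slot's direction. Once through it turns clockwise only, to a notch 1.57 beyond the slot (within 0.15); a hard stop follows about 0.2 beyond the notch.
- sharps_bin: Yellow sharps bin, 108 x 128 mm and 186 mm tall, standing to the right of the pump; origin under its centre. Leave it.
- pad_carton: White and blue carton of wipes, 70 x 130 x 75 mm tall, to the left of the pump; origin under its centre. Leave it.

How it is judged:
By the outcome, as a careful person would: the job done as asked, in the order asked, and still so for the second after the job is handed in, with the robot touching nothing.
It also fails if it takes over 72 s, if anything falls off the work surface, if the arm or the gripper's body presses on something with over 40 N, if the wrist force passes 120 N, or if a joint passes its speed limit or range.

## Robot

A 7-joint arm with a two-finger parallel gripper is mounted at the origin on the work surface. World frame = base frame: x ahead of the robot, y to its left, z up, the work surface at z = 0. Lengths are in m, angles in rad, forces in N, time in s.
With the tool pointing down it reaches from about 0.425 to 0.925 m from the base axis. Payload 6.8 kg.
Tool frame: the origin (TCP) lies on the centre line of the jaws, within the pads' length; the fingertips stand 8 mm ahead of it and the grasp point (between the pads) lies 11 mm behind it (r.finger_overhang is the distance from the TCP to the fingertips, in m); x points along the fingers, z is the direction in which the jaws open and shut, and the axes are right-handed (so a half turn about x gives the same grasp; the last joint's range is limited). The gripper opens to 85 mm and grips with 20 to 120 N. Pads are 22 mm wide; open, the fingers measure 114 mm over their backs; the gripper's body (76 mm by 85 mm) begins 54 mm behind the grasp point. The pads swing forward as they close: fully open they stand 13 mm farther back than shut.
Start: joints at [-1.411, 0.477, 0.022, 1.555, -0.011, 1.109, -0.083], TCP at [0.179, 0.651, 0.206] pointing down, gripper open.
Joint ranges: [-2.96, 2.96], [-0.34, 2.1], [-1.41, 1.46], [0.24, 2.44], [-1.37, 4.51], [0.17, 1.92], [-2.96, 2.96]. Speed limits (rad/s): [2.39, 2.39, 3.14, 3.14, 3.14, 3.14, 3.14].

## Interface

Orientations are given as a rotation vector (axis times angle).
In Python, from bench import r gives the robot as it stands. The module is installed in compiled form; this text tells all that it offers.
- The arm moves only by the tool play_rows, never from a script. Its argument "plan" is a list of rows, each a list of 5 numbers: the opening, from -1 (shut) to 1 (fully open), then the shift along the world's x, y, z in m, then the turn about the world's z in rad. A call has 1 to 10 rows; each row is the pose to reach, as a shift and turn from the pose commanded when the call began; what a row does not reach only later rows make up. A row lasts 1/10 s, in which the tool goes at most 50 mm and 8.59 degrees, less where a joint would pass 70% of its speed; a pose out of reach is approached as far as the arm can. A call with a gripper value outside its range is refused whole. The fingers move at their own pace and stop on an object; "force" is the grip in N (left out, the last holds). Time passes only in rows, so rows that repeat a pose let the fingers close. It gives the time, the measured TCP pose, the force and the opening at its end, in the units of the state.
- r.get_obs(): the state, without advancing time (a new reading comes with each control period).
- r.grab_frame(name): name is "side" or "top" or "wrist"; returns a dict with "pixels" (400x640x3 uint8, blue, green, red), "z_map" (400x640 float32, m along the optical axis (not along the pixel's ray), 0 where there is no reading), "vfov" (degrees; the focal length in pixels is half the picture's height over the tangent of half this angle, whatever the lens; pixels are square), "cx", "cy" (the principal point, pixels), "R" (3x3) and "t" (3): a world point X has camera coordinates R X + t; the wrist camera has in their place "tool_from_camera" (4x4, takes a point from camera to tool coordinates, whose origin is the TCP and whose axes are the tool frame's). Camera axes: x right, y down, z forward; pixel columns grow to the right and rows downward; lengths in m; the calibration is good to about 2 mm. A picture is of the moment at which its call begins: read the wrist's pose just before it.
- r.hand_in(): hands the job in, once; it reports no verdict.
Trained networks look in a picture, given as the dict that the camera call returned (one of the last four; its "shot" number tells which), for a name from the list of things; names that differ only in an ending like _2 or _b are one class to them, and where a whole thing is asked for, a point or a joint stands for the part that bears it (a point fixed in the world has none). Each returns a list of dicts, best first, with "conf" (0 to 1); they miss things now and then, are a little off and sometimes report something else, mostly with a low value. They report only what shows in the picture. A call takes as long as a camera call.
- r.outline_of(picture, label): "mask" (400x640 bool, what is visible of it) and "bbox" ([left, top, right, bottom] as shares, 0 to 1, of the picture: columns of its width, rows of its height, round what is visible of it).
- r.pinpoint(picture, label): "position" ([column, row] as shares, 0 to 1, of the picture: columns of its width, rows of its height: a listed point, or the origin of a listed thing).
The state is a dict: "clock": time; "joints": joint angles; "qvel": joint speeds; "tau": joint torques, N m; "tcp_pos": TCP position; "orientation": TCP orientation; "contact_force": force on the tool from outside, world axes, zero at the start; "moment": the same for the moment, N m; "grip_width": finger opening in m.
Only numpy, scipy, OpenCV 4.12 (cv2) and the standard library are available. Lean on these libraries where they do the work, as an engineer would, in place of code of your own. Each camera call takes 0.05 s, during which the arm holds its last target.

## Working session

There is one attempt and no reset: what is moved stays moved. The work goes in short steps, Python scripts to look and compute and a tool call to move; the robot and the scene stay as the last step left them, time stands still between calls to the robot, and variables do not carry over. Pictures are saved under pics/ and viewed, and the job is handed in when it is done.

Besides the shell and the picture viewer there is one more tool, called by a JSON object that holds its "name" and its "arguments", one argument or row to a line. play_rows: Moves the arm, as the interface text tells. Its arguments: {"type":"object","properties":{"plan":{"type":"array","items":{"type":"array","items":{"type":"number"}}},"force":{"type":"number"}},"required":["plan"]}

```bash
mkdir -p pics; cat > h.py <<'E'
import numpy as np, cv2
from scipy.spatial.transform import Rotation as Rn
from bench import r
def foc(p): return 200/np.tan(np.radians(p["vfov"])/2)
def c2w(p,X,o=None):
    X=np.atleast_2d(X)
    if "R" in p: return (X-np.array(p["t"]))@np.array(p["R"])
    T=np.array(p["tool_from_camera"]); Y=X@T[:3,:3].T+T[:3,3]
    return Y@Rn.from_rotvec(o["orientation"]).as_matrix().T+np.array(o["tcp_pos"])
def pt(p,u,v,o=None,z=None):
    f=foc(p); iu,iv=int(round(u)),int(round(v))
    if z is None:
        w=p["z_map"][max(iv-1,0):iv+2,max(iu-1,0):iu+2]; w=w[w>0]
        z=np.median(w) if len(w) else np.nan
    return c2w(p,[(u-p["cx"])*z/f,(v-p["cy"])*z/f,z],o)[0]
def ray(p,u,v,o=None):
    a=c2w(p,[0,0,0],o)[0]; b=c2w(p,[(u-p["cx"])/foc(p),(v-p["cy"])/foc(p),1],o)[0]
    return a,b-a
def cloud(p,o=None,m=None):
    z=p["z_map"]; vv,uu=np.nonzero((z>0)&(m if m is not None else True)); Z=z[vv,uu]; f=foc(p)
    return c2w(p,np.c_[(uu-p["cx"])*Z/f,(vv-p["cy"])*Z/f,Z],o),uu,vv
E
python3 - <<'E'
from h import *
o=r.get_obs(); print({k:np.round(v,3) for k,v in o.items()}, r.finger_overhang)
for n in ["top","side"]:
    p=r.grab_frame(n); cv2.imwrite(f"pics/{n}0.png",p["pixels"])
    for l in ["pump","cover_edge","wing","slot","sharps_bin","pad_carton"]:
        d=r.pinpoint(p,l)
        for e in d[:2]:
            u,v=e["position"][0]*640,e["position"][1]*400
            print(n,l,round(e["conf"],2),round(u),round(v),np.round(pt(p,u,v),3))
    c=np.array(p["R"]); print("cam",np.round(-c.T@p["t"],3),np.round(c[2],2))
E
```

```text
{'clock': np.float64(0.0), 'joints': array([-1.411,  0.478,  0.022,  1.556, -0.011,  1.109, -0.083]), 'qvel': array([ 0.001,  0.001,  0.   , -0.001, -0.   , -0.001,  0.   ]), 'tau': array([ 1.0000e-03, -5.9645e+01,  1.6080e+00, -2.8121e+01,  1.2000e-02,
        9.0000e-03, -0.0000e+00]), 'tcp_pos': array([0.178, 0.65 , 0.205]), 'orientation': array([-1.011,  1.325,  1.009]), 'contact_force': array([ 0.461,  0.32 , -0.249]), 'moment': array([0.015, 0.036, 0.023]), 'grip_width': np.float64(0.085)} 0.008
top pump 0.62 341 199 [0.578 0.023 0.158]
top cover_edge 0.63 348 219 [0.543 0.004 0.067]
top wing 0.45 347 200 [0.573 0.014 0.185]
top slot 0.96 343 214 [0.547 0.02  0.147]
top sharps_bin 0.75 425 183 [ 0.608 -0.15   0.173]
top pad_carton 0.92 251 200 [0.59  0.23  0.076]
cam [0.486 0.068 0.92 ] [ 0.11  0.01 -0.99]
side pump 0.92 327 216 [0.551 0.093 0.099]
side cover_edge 0.6 348 179 [0.538 0.005 0.149]
side wing 0.49 334 171 [0.57  0.018 0.176]
side slot 0.81 341 194 [0.534 0.056 0.149]
side slot 0.46 350 181 [ 0.548 -0.04   0.097]
side sharps_bin 0.7 342 156 [ 0.613 -0.142  0.068]
side pad_carton 0.78 287 279 [0.567 0.272 0.075]
cam [0.262 0.73  0.966] [ 0.28 -0.59 -0.75]
```

```bash
python3 - <<'E'
import cv2
for n,(a,b,c,d) in {"top":(220,120,460,300),"side":(200,80,440,330)}.items():
    i=cv2.imread(f"pics/{n}0.png")[b:d,a:c]; cv2.imwrite(f"pics/{n}0c.png",cv2.resize(i,None,fx=800/(c-a)*.72,fy=800/(c-a)*.72,interpolation=cv2.INTER_CUBIC))
E
```

```text
(no output)
```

View pics/top0c.png

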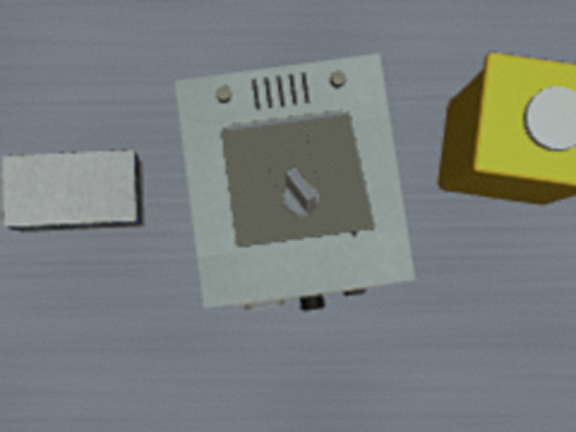

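View pics/side0c.png

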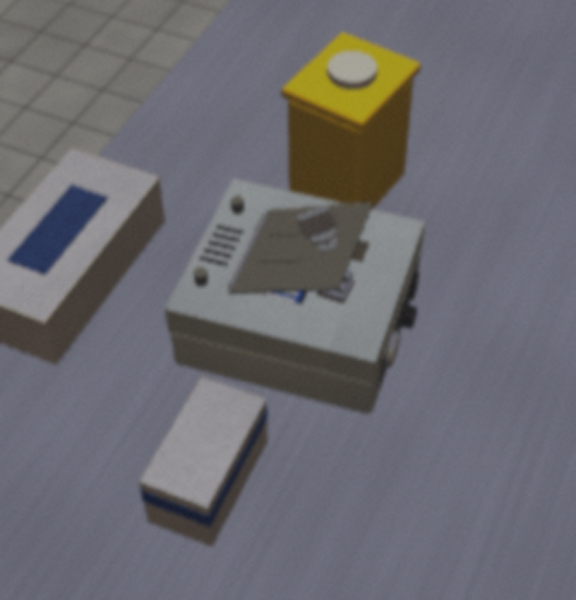

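```bash
python3 - <<'E'
from h import *
for n in ["top","side"]:
    p=r.grab_frame(n)
    X,u,v=cloud(p)
    s=(X[:,0]>.38)&(X[:,0]<.75)&(X[:,1]>-.12)&(X[:,1]<.17)
    d=X[s&(abs(X[:,2]-.1)<.008)]
    print(n,len(d),"deck z",np.median(d[:,2]),"table",np.median(X[(X[:,2]<.02)&(X[:,0]>.3)&(X[:,0]<.8),2]))
    rc=cv2.minAreaRect((d[:,:2]*1000).astype(np.float32)); print(rc, np.round(cv2.boxPoints(rc)))
    yaw=np.radians(rc[2]); yaw=(yaw+np.pi/4)%(np.pi/2)-np.pi/4
    Rz=np.array([[np.cos(yaw),-np.sin(yaw)],[np.sin(yaw),np.cos(yaw)]])
    q=d[:,:2]@Rz; lo,hi=np.percentile(q,[.5,99.5],axis=0); print("yaw",yaw,"ext",lo,hi,hi-lo)
    org=Rz@np.array([(lo[0]+hi[0])/2-.010,(lo[1]+hi[1])/2]); print("origin",org)
    # hatch
    m=r.outline_of(p,"cover")
    if m:
        H,_,_=cloud(p,m=m[0]["mask"]); H=np.c_[(H[:,:2]-org)@Rz,H[:,2]]
        g=H[(abs(H[:,1])<.06)&(H[:,0]<.06)&(H[:,0]>-.06)&(H[:,2]>.105)]
        A=np.c_[g[:,0],np.ones(len(g))]
        w=np.ones(len(g),bool)
        for _ in range(6):
            k=np.linalg.lstsq(A[w],g[w,2],rcond=None)[0]; w=abs(A@k-g[:,2])<.006
        print("hatch",m[0]["conf"],k,"angle",-np.arctan(k[0]),w.sum(),len(g),"z at 65",k@[.065,1], "minx",g[w,0].min())
        # wing: points well above plane
        rs=(H[:,2]-H[:,0]*k[0]-k[1])*np.cos(np.arctan(k[0]))
        W=H[(rs>.025)&(abs(H[:,1])<.05)]
        if len(W): print("wing pts",len(W),W.mean(0),rs.max())
E
```

```text
top 5664 deck z 0.09932866396640214 table -0.0008931180793576202
((597.8406372070312, 18.10735321044922), (220.3465118408203, 200.2251434326172), 6.831267833709717) [[477. 104.]
 [500. -94.]
 [719. -68.]
 [695. 131.]]
yaw 0.11922811578381509 ext [ 0.48631116 -0.15228316] [0.70487101 0.04635633] [0.21855985 0.19863949]
origin [0.5877336 0.0170662]
hatch 0.92 [-0.40532632  0.13003909] angle 0.3850895862009024 2358 2556 z at 65 0.10369287920377612 minx -0.050325063121428135
wing pts 121 [-0.00978311  0.00035702  0.17722446] 0.048087736528823
side 3650 deck z 0.09889676020230564 table -0.0013553113091350814
((593.97216796875, 18.47356414794922), (221.0839080810547, 205.2987823486328), 6.981003284454346) [[472. 107.]
 [497. -97.]
 [716. -70.]
 [691. 134.]]
yaw 0.12184149240626663 ext [ 0.48172455 -0.15348341] [0.70093014 0.04761586] [0.21920559 0.20109926]
origin [0.58345126 0.01811332]
hatch 0.91 [-0.40629705  0.12980809] angle 0.38592305685216916 1224 1419 z at 65 0.10339878489563821 minx -0.05026822013888462
wing pts 133 [-0.00912026  0.00229092  0.17348721] 0.04802719597706977
```

```bash
python3 - <<'E'
from h import *
o=r.get_obs(); M=Rn.from_rotvec(o["orientation"]).as_matrix(); print(M.round(2))
print("jaw yaw",np.arctan2(M[1,2],M[0,2]))
E
```

```text
[[-0.   -0.96  0.26]
 [ 0.    0.26  0.96]
 [-1.    0.    0.  ]]
jaw yaw 1.3029635966329902
```

{"name": "play_rows", "arguments": {
  "plan": [
    [-1,0.04,-0.06,0.03,0],
    [-1,0.08,-0.12,0.03,0],
    [-1,0.11,-0.18,0.03,0],
    [-1,0.14,-0.24,0.03,0],
    [-1,0.17,-0.3,0.03,0],
    [-1,0.21,-0.36,0.03,0],
    [-1,0.25,-0.42,0.03,0],
    [-1,0.29,-0.48,0.03,0],
    [-1,0.33,-0.54,0.03,0],
    [-1,0.362,-0.598,0.03,0]
  ],
  "force": 30
}}

```text
clock: 1.9
tcp_pos: [0.4347, 0.2245, 0.2359]
orientation: [-1.009, 1.323, 1.01]
contact_force: [2.0, 0.5, 0.6]
grip_width: 0.0001
```

{"name": "play_rows", "arguments": {
  "plan": [
    [-1,0,0,0,0]
  ]
}}

```text
clock: 2.0
tcp_pos: [0.4373, 0.2193, 0.2359]
orientation: [-1.003, 1.328, 0.999]
contact_force: [-1.0, 0.0, 0.5]
grip_width: -0.0004
```

{"name": "play_rows", "arguments": {
  "plan": [
    [-1,0.03,-0.04,0,0],
    [-1,0.055,-0.08,0,0],
    [-1,0.08,-0.12,0,0],
    [-1,0.104,-0.167,0,0],
    [-1,0.104,-0.167,0,0],
    [-1,0.104,-0.167,-0.03,0],
    [-1,0.104,-0.167,-0.06,0],
    [-1,0.104,-0.167,-0.065,0],
    [-1,0.104,-0.167,-0.075,0],
    [-1,0.104,-0.167,-0.085,0]
  ]
}}

```text
clock: 3.0
tcp_pos: [0.5387, 0.0599, 0.151]
orientation: [-1.01, 1.322, 1.009]
contact_force: [0.4, -0.5, 0.2]
grip_width: 0.0001
```

{"name": "play_rows", "arguments": {
  "plan": [
    [-1,0,0,-0.005,0],
    [-1,0,0,-0.01,0],
    [-1,0,0,-0.015,0],
    [-1,0,0,-0.02,0],
    [-1,0,0,-0.025,0],
    [-1,0,0,-0.03,0],
    [-1,0,0,-0.033,0],
    [-1,0,0,-0.035,0]
  ]
}}

```text
clock: 3.8
tcp_pos: [0.5376, 0.0592, 0.115]
orientation: [-1.01, 1.325, 1.01]
contact_force: [-1.0, 0.4, 0.9]
grip_width: 0.0002
```

{"name": "play_rows", "arguments": {
  "plan": [
    [-1,0,0,-0.001,0],
    [-1,0,0,-0.002,0],
    [-1,0,0,-0.003,0],
    [-1,0,0,-0.004,0],
    [-1,0,0,-0.004,0]
  ]
}}

```text
clock: 4.3
tcp_pos: [0.5379, 0.0593, 0.1113]
orientation: [-1.01, 1.324, 1.01]
contact_force: [0.2, -1.1, -0.3]
grip_width: 0.0001
```

```bash
python3 - <<'E'
from h import *
o=r.get_obs(); print(o["contact_force"],o["tcp_pos"])
p=r.grab_frame("side"); cv2.imwrite("pics/side1.png",cv2.resize(p["pixels"][80:330,200:440],None,fx=2.4,fy=2.4))
E
```

```text
[ 0.17952208 -1.10122312 -0.28492107] [0.5378715  0.05925371 0.11134254]
```

View pics/side1.png

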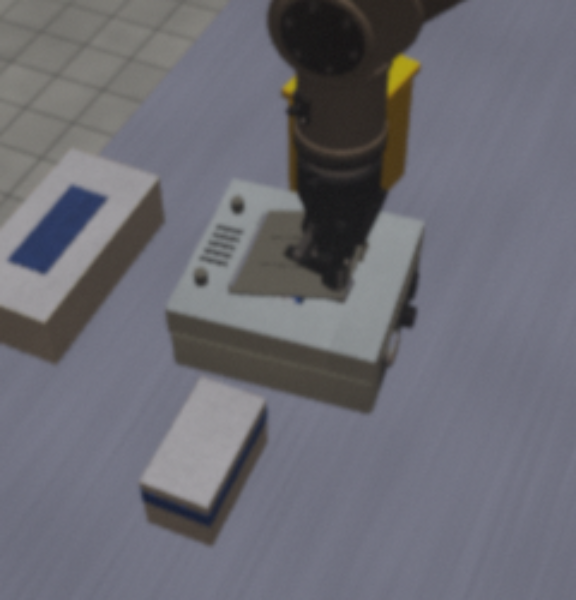

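The picture shows the hatch nearly flat under the closed fingers, at (330,280). A blue bit still shows at (298,298), so I keep pressing gently until I feel force.

{"name": "play_rows", "arguments": {
  "plan": [
    [-1,0,0,-0.001,0],
    [-1,0,0,-0.002,0],
    [-1,0,0,-0.002,0]
  ]
}}

```text
clock: 4.65
tcp_pos: [0.5377, 0.0593, 0.1093]
orientation: [-1.01, 1.324, 1.01]
contact_force: [-0.3, -0.9, 0.2]
grip_width: 0.0
```

{"name": "play_rows", "arguments": {
  "plan": [
    [-1,0,0,-0.001,0],
    [-1,0,0,-0.002,0],
    [-1,0,0,-0.002,0]
  ]
}}

```text
clock: 4.95
tcp_pos: [0.5377, 0.0593, 0.1073]
orientation: [-1.01, 1.324, 1.01]
contact_force: [-0.4, 0.6, 0.5]
grip_width: -0.0001
```

{"name": "play_rows", "arguments": {
  "plan": [
    [-1,0,0,-0.001,0],
    [-1,0,0,-0.002,0],
    [-1,0,0,-0.002,0]
  ]
}}

```text
clock: 5.25
tcp_pos: [0.5377, 0.0592, 0.1052]
orientation: [-1.01, 1.324, 1.01]
contact_force: [-0.4, -0.1, 1.0]
grip_width: 0.0
```

```bash
python3 - <<'E'
from h import *
o=r.get_obs(); print(o["contact_force"],o["tcp_pos"])
p=r.grab_frame("side"); cv2.imwrite("pics/side2.png",cv2.resize(p["pixels"][130:230,260:400],None,fx=5.5,fy=5.5))
X,u,v=cloud(p); yaw=.12; Rz=np.array([[np.cos(yaw),-np.sin(yaw)],[np.sin(yaw),np.cos(yaw)]])
q=np.c_[(X[:,:2]-[.5855,.0175])@Rz,X[:,2]]
for a in np.arange(-.06,.09,.015):
  print(round(a,3),[round(float(np.median(q[(abs(q[:,0]-a)<.006)&(abs(q[:,1]-y)<.006),2])),4) if ((abs(q[:,0]-a)<.006)&(abs(q[:,1]-y)<.006)).any() else None for y in (.02,.03,.04,.05,.057,.075)])
E
```

```text
[-0.41209216 -0.11327699  1.04825685] [0.53771995 0.05924995 0.1052492 ]
-0.06 [0.1289, 0.1006, 0.1678, 0.1848, 0.1718, 0.3087]
-0.045 [0.5133, 0.5135, 0.5178, 0.1396, 0.1438, 0.2263]
-0.03 [0.4966, 0.4949, 0.495, 0.1248, 0.1256, 0.2946]
-0.015 [0.4852, 0.3024, 0.1219, 0.1209, 0.1199, 0.3331]
0.0 [0.2933, 0.1168, 0.1159, 0.1155, 0.1145, 0.0981]
0.015 [0.1147, 0.1148, 0.1136, 0.1136, 0.1108, 0.0986]
0.03 [0.1111, 0.1108, 0.1104, 0.1103, 0.1092, 0.0993]
0.045 [0.1071, 0.1074, 0.1074, 0.1066, 0.1056, 0.0986]
0.06 [0.1038, 0.1037, 0.1039, 0.1039, 0.1021, 0.0987]
0.075 [0.0986, 0.0991, 0.0991, 0.0986, 0.0986, 0.099]
```

View pics/side2.png

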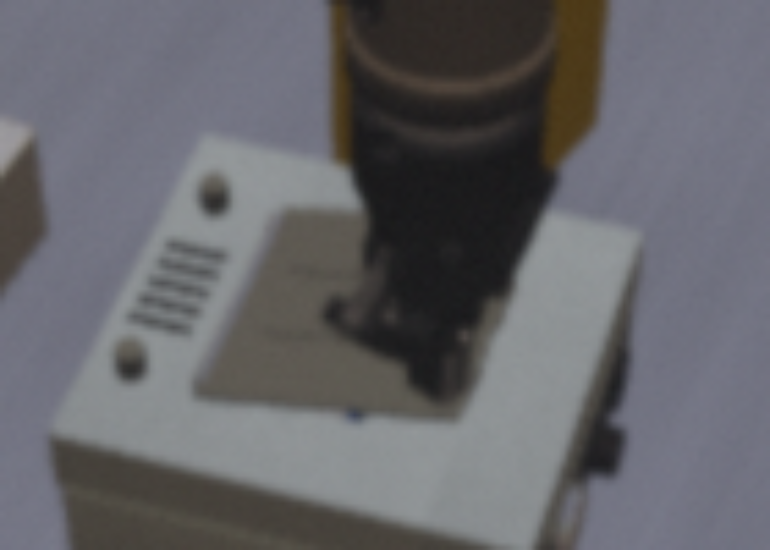

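```bash
python3 - <<'E'
from h import *
o=r.get_obs()
p=r.grab_frame("wrist"); cv2.imwrite("pics/w1.png",p["pixels"])
q=r.grab_frame("top"); cv2.imwrite("pics/top2.png",cv2.resize(q["pixels"][120:300,220:460],None,fx=3,fy=3))
print(o["joints"].round(3))
E
```

```text
[-0.511  0.397  0.358  1.989 -0.192  0.788  1.26 ]
```

View pics/w1.png

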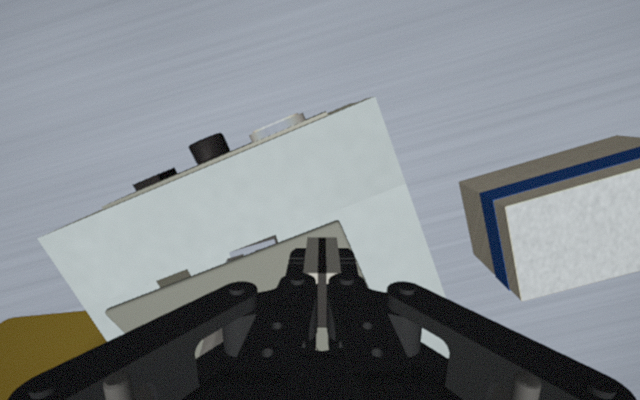

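View pics/top2.png

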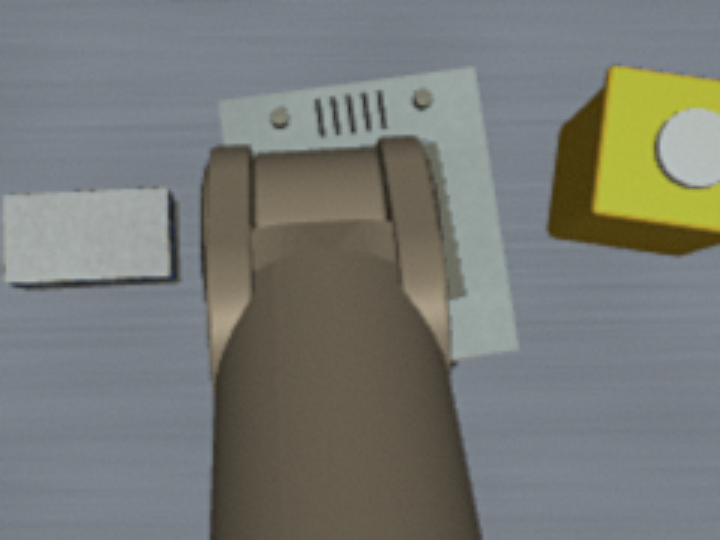

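The wrist view shows the closed tips at about (322,245), on the hatch just inside its near edge at (340,222). I'll measure the hatch's tilt from the wrist depth.

```bash
python3 - <<'E'
from h import *
o=r.get_obs(); p=r.grab_frame("wrist")
for u,v in [(130,305),(180,288),(220,268),(260,262),(290,245),(323,245),(323,262),(323,280),(348,245),(300,200),(200,215),(420,250),(300,30),(560,250)]:
    X=pt(p,u,v,o); d=X[:2]-[.5855,.0175]; c,s=np.cos(.12),np.sin(.12)
    print(u,v,X.round(4),"pump",round(c*d[0]+s*d[1],4),round(-s*d[0]+c*d[1],4))
E
```

```text
130 305 [ 0.5384 -0.0379  0.1317] pump -0.0534 -0.0494
180 288 [ 0.5362 -0.0111  0.1317] pump -0.0524 -0.0225
220 268 [0.5314 0.0108 0.1316] pump -0.0545 -0.0002
260 262 [0.5339 0.0295 0.1305] pump -0.0498 0.018
290 245 [0.5291 0.0457 0.1312] pump -0.0526 0.0347
323 245 [0.5276 0.0618 0.1446] pump -0.0522 0.0509
323 262 [0.5278 0.0617 0.16  ] pump -0.052 0.0508
323 280 [0.5305 0.061  0.1684] pump -0.0494 0.0497
348 245 [0.5373 0.0713 0.1288] pump -0.0414 0.0592
300 200 [0.5175 0.0518 0.1003] pump -0.0634 0.0422
200 215 [ 0.5111 -0.0032  0.1005] pump -0.0763 -0.0116
420 250 [0.5635 0.1087 0.1   ] pump -0.0109 0.0932
300 30 [4.162e-01 7.500e-02 4.000e-04] pump -0.1612 0.0773
560 250 [0.6003 0.2003 0.075 ] pump 0.0366 0.1797
```

```bash
python3 - <<'E'
from h import *
o=r.get_obs(); p=r.grab_frame("wrist")
for v in range(222,262,3):
    print(v,[pt(p,u,v,o).round(3).tolist() for u in (300,312,330)])
cv2.imwrite("pics/w2.png",cv2.resize(p["pixels"][200:330,240:400],None,fx=5,fy=4.6,interpolation=cv2.INTER_CUBIC))
E
```

```text
222 [[0.53, 0.048, 0.1], [0.543, 0.05, 0.066], [0.524, 0.066, 0.129]]
225 [[0.543, 0.042, 0.066], [0.545, 0.05, 0.066], [0.525, 0.066, 0.131]]
228 [[0.544, 0.042, 0.066], [0.546, 0.049, 0.067], [0.526, 0.066, 0.131]]
231 [[0.546, 0.041, 0.066], [0.526, 0.057, 0.13], [0.528, 0.065, 0.131]]
234 [[0.526, 0.051, 0.13], [0.527, 0.057, 0.131], [0.529, 0.065, 0.131]]
237 [[0.527, 0.051, 0.131], [0.527, 0.057, 0.135], [0.529, 0.065, 0.134]]
240 [[0.528, 0.051, 0.131], [0.527, 0.057, 0.138], [0.528, 0.065, 0.139]]
243 [[0.529, 0.05, 0.132], [0.527, 0.057, 0.141], [0.529, 0.065, 0.142]]
246 [[0.531, 0.05, 0.131], [0.527, 0.057, 0.145], [0.529, 0.065, 0.145]]
249 [[0.529, 0.051, 0.139], [0.527, 0.057, 0.148], [0.528, 0.065, 0.149]]
252 [[0.529, 0.051, 0.143], [0.527, 0.057, 0.151], [0.529, 0.064, 0.151]]
255 [[0.529, 0.051, 0.146], [0.527, 0.058, 0.154], [0.529, 0.064, 0.153]]
258 [[0.529, 0.052, 0.148], [0.527, 0.058, 0.157], [0.528, 0.064, 0.157]]
261 [[0.529, 0.052, 0.151], [0.527, 0.058, 0.159], [0.528, 0.064, 0.16]]
```

View pics/w2.png

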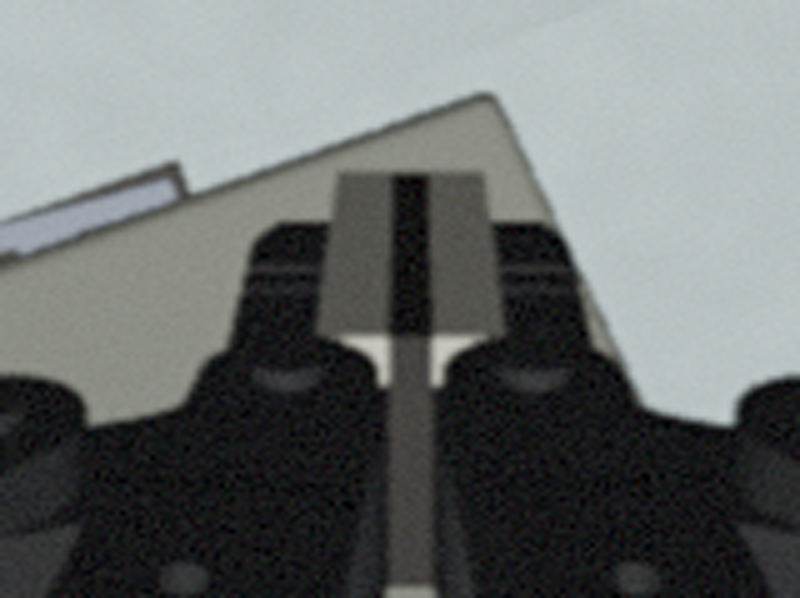

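{"name": "play_rows", "arguments": {
  "plan": [
    [-1,0,0,0.03,0],
    [-1,0,0,0.05,0],
    [-1,0,0,0.05,0]
  ]
}}

```text
clock: 5.8
tcp_pos: [0.5398, 0.0595, 0.158]
orientation: [-1.01, 1.319, 1.007]
contact_force: [0.9, -0.2, 0.2]
grip_width: -0.0002
```

```bash
cat >> h.py <<'E'
ORG=np.array([.5855,.0175]); YAW=.12
def topump(X):
    X=np.atleast_2d(X); c,s=np.cos(YAW),np.sin(YAW); d=X[:,:2]-ORG
    return np.c_[c*d[:,0]+s*d[:,1],-s*d[:,0]+c*d[:,1],X[:,2]]
def hatch(n,name):
    o=r.get_obs(); p=r.grab_frame(n); m=r.outline_of(p,"cover")
    cv2.imwrite(f"pics/{name}.png",p["pixels"])
    if not m: print("none"); return o,p
    Q=topump(cloud(p,o,m[0]["mask"])[0])
    g=Q[(abs(Q[:,1])<.058)&(Q[:,0]<.06)&(Q[:,0]>-.065)&(Q[:,2]>.09)&(Q[:,2]<.17)]
    w=g[:,2]<.104+(.065-g[:,0])*.45
    best=None
    for a in np.arange(-.03,.6,.005):
        n_=(abs(g[:,2]-.104-(.065-g[:,0])*np.tan(a))<.0025).sum()
        if best is None or n_>best[0]: best=(n_,a)
    print("hatch angle",best,len(g),"force",o["contact_force"].round(1),"tcp",o["tcp_pos"].round(4))
    return o,p
E
python3 - <<'E'
from h import *
hatch("wrist","w3"); hatch("side","s3")
E
```

```text
hatch angle (np.int64(8361), np.float64(0.23000000000000007)) 9682 force [ 0.9 -0.2  0.2] tcp [0.5398 0.0595 0.158 ]
hatch angle (np.int64(1013), np.float64(0.21000000000000005)) 1199 force [-0.2  0.4 -0.3] tcp [0.5378 0.0594 0.1554]
```

View pics/w3.png

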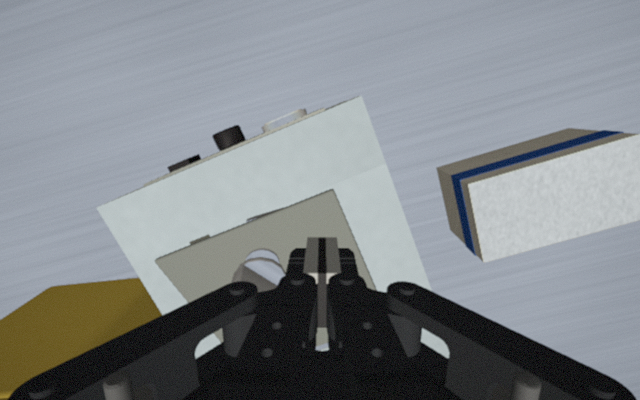

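The depth data agree: the closed tips end about 27 mm above the reported TCP height. The stated 8 mm ahead doesn't hold here, and the hatch touching at z≈0.132 fits what I measured. Before relying on this, I'll measure the tip offset properly.

```bash
python3 - <<'E'
from h import *
o=r.get_obs(); p=r.grab_frame("wrist"); T=np.array(p["tool_from_camera"]); print(T.round(4), p["vfov"],p["cx"],p["cy"])
f=foc(p)
for u,v in [(312,239),(330,239),(312,255),(312,268),(330,268),(323,300),(323,330)]:
    z=p["z_map"][v,u]; X=T[:3,:3]@np.array([(u-p["cx"])*z/f,(v-p["cy"])*z/f,z])+T[:3,3]; print(u,v,z,X.round(4))
# side camera: gripper pts near tcp
q=r.grab_frame("side"); X,u,v=cloud(q); o=r.get_obs(); t=np.array(o["tcp_pos"])
s=(np.hypot(*(X[:,:2]-t[:2]).T)<.03)&(X[:,2]>.115)
H=topump(X); above=s&(X[:,2]>.104+(.065-H[:,0])*.235+.008)
print("tcp",t.round(4),"lowest gripper", np.sort(X[above][:,2])[:15].round(4))
E
```

```text
[[ 1.400e-03 -2.639e-01  9.645e-01 -1.683e-01]
 [-1.200e-03 -9.645e-01 -2.639e-01  6.590e-02]
 [ 1.000e+00 -8.000e-04 -1.700e-03 -5.000e-04]
 [ 0.000e+00  0.000e+00  0.000e+00  1.000e+00]] 61.883965198766944 321.66944099344727 198.33101951127134
312 239 0.14547268 [-0.0326  0.0105 -0.005 ]
330 239 0.14680648 [-0.0314  0.0099  0.0029]
312 255 0.13045208 [-0.0483  0.0101 -0.0046]
312 268 0.12000081 [-0.0591  0.0101 -0.0042]
330 268 0.12070324 [-0.0585  0.0098  0.0022]
323 300 0.1183469 [-0.0636 -0.0001 -0.0003]
323 330 0.24860775 [ 0.0456 -0.0943 -0.0001]
tcp [0.5371 0.0591 0.1544] lowest gripper [0.1812 0.1822 0.1828 0.1838 0.1844 0.1848 0.1853 0.1857 0.1858 0.1865
 0.1865 0.1872 0.1885 0.1885 0.1889]
```

{"name": "play_rows", "arguments": {
  "plan": [
    [-1,0,0,-0.03,0],
    [-1,0,0,-0.05,0],
    [-1,0,0,-0.054,0],
    [-1,0,0,-0.058,0],
    [-1,0,0,-0.062,0],
    [-1,0,0,-0.066,0],
    [-1,0,0,-0.07,0],
    [-1,0,0,-0.074,0],
    [-1,0,0,-0.074,0]
  ]
}}

```text
clock: 7.0
tcp_pos: [0.5377, 0.0593, 0.081]
orientation: [-1.01, 1.324, 1.01]
contact_force: [1.0, -0.6, -0.4]
grip_width: -0.0002
```

```bash
python3 - <<'E'
from h import *
hatch("wrist","w4"); hatch("side","s4")
E
```

```text
hatch angle (np.int64(7335), np.float64(0.015000000000000013)) 7745 force [ 1.  -0.6 -0.4] tcp [0.5377 0.0593 0.081 ]
hatch angle (np.int64(704), np.float64(6.938893903907228e-18)) 838 force [ 0.3 -0.4 -0.9] tcp [0.5379 0.0593 0.0814]
```

{"name": "play_rows", "arguments": {
  "plan": [
    [-1,0,0,-0.001,0],
    [-1,0,0,-0.002,0],
    [-1,0,0,-0.002,0]
  ]
}}

```text
clock: 7.5
tcp_pos: [0.5379, 0.0593, 0.0794]
orientation: [-1.01, 1.324, 1.01]
contact_force: [0.6, 0.2, 0.6]
grip_width: -0.0003
```

{"name": "play_rows", "arguments": {
  "plan": [
    [-1,0,0,-0.001,0],
    [-1,0,0,-0.002,0],
    [-1,0,0,-0.002,0]
  ]
}}

```text
clock: 7.8
tcp_pos: [0.5379, 0.0593, 0.0783]
orientation: [-1.009, 1.324, 1.01]
contact_force: [-3.1, -0.1, 10.8]
grip_width: -0.0
```

{"name": "play_rows", "arguments": {
  "plan": [
    [-1,0,0,0.03,0],
    [-1,0,0,0.07,0],
    [0,0,0,0.11,0.14],
    [0,0.009,-0.022,0.11,0.28],
    [0,0.018,-0.045,0.11,0.42],
    [0,0.018,-0.045,0.11,0.56],
    [0,0.018,-0.045,0.11,0.7],
    [0,0.018,-0.045,0.11,0.84],
    [0,0.018,-0.045,0.11,0.84]
  ]
}}

```text
clock: 8.7
tcp_pos: [0.5556, 0.0141, 0.1872]
orientation: [-1.617, 0.881, 1.618]
contact_force: [-0.2, -1.1, 0.2]
grip_width: 0.0427
```

```bash
python3 - <<'E'
from h import *
o,p=hatch("wrist","w5"); _,q=hatch("side","s5")
print(o["joints"].round(2),o["tcp_pos"])
M=Rn.from_rotvec(o["orientation"]).as_matrix(); print("jaw yaw",np.arctan2(M[1,2],M[0,2]))
for im,oo in ((p,o),(q,None)):
    X=cloud(im,oo)[0]; Q=topump(X)
    W=(abs(Q[:,0]+.03)<.025)&(abs(Q[:,1])<.025)&(Q[:,2]>.140)&(Q[:,2]<.152)
    w=X[W]; print(W.sum(), w.mean(0) if len(w) else "", topump(w).mean(0) if len(w) else "")
    if len(w)>20:
        rc=cv2.minAreaRect((w[:,:2]*1000).astype(np.float32)); print(rc, "zmax",np.percentile(w[:,2],98))
        c=np.cov(w[:,:2].T); e,V=np.linalg.eigh(c); print("wing yaw",np.arctan2(V[1,1],V[0,1])%np.pi)
print([ (round(e["conf"],2),np.array(e["position"])*[640,400]) for e in r.pinpoint(p,"wing")])
E
```

```text
hatch angle (np.int64(17016), np.float64(6.938893903907228e-18)) 18750 force [-0.2 -1.1  0.2] tcp [0.5556 0.0141 0.1872]
hatch angle (np.int64(1287), np.float64(-0.014999999999999996)) 1713 force [ 0.4 -0.  -0.7] tcp [0.5556 0.0142 0.1873]
[-0.34  0.3   0.25  1.88 -0.09  0.97  2.09] [0.5555839  0.01406437 0.18721097]
jaw yaw 2.1439053835480797
771 [0.5561222  0.01094231 0.14855168] [-0.02995157 -0.00299365  0.14855168]
((557.0324096679688, 11.492361068725586), (33.57823181152344, 9.30624771118164), 32.694522857666016) zmax 0.15015367011601652
wing yaw 0.5688145729539014
67 [0.55334834 0.015637   0.14592289] [-0.03214347  0.00199934  0.14592289]
((553.609130859375, 14.63000774383545), (34.218936920166016, 11.629280090332031), 36.025508880615234) zmax 0.15060872076513387
wing yaw 0.5978054766537277
[(0.57, array([319.168, 207.8  ]))]
```

View pics/w5.png

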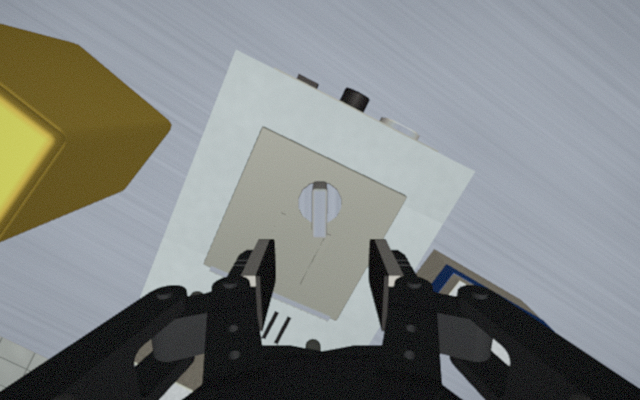

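Hatch shut, at angle ≈0. The wing shows at (319,208), centred between the pads at (260..378) and parallel to them. Its yaw is 0.57 and its top is at 0.149, both as expected. I descend and grip.

{"name": "play_rows", "arguments": {
  "plan": [
    [0,0.001,-0.001,-0.04,0],
    [0,0.001,-0.001,-0.07,0],
    [0,0.001,-0.001,-0.086,0],
    [0,0.001,-0.001,-0.086,0],
    [-1,0.001,-0.001,-0.086,0],
    [-1,0.001,-0.001,-0.086,0],
    [-1,0.001,-0.001,-0.086,0],
    [-1,0.001,-0.001,-0.086,0],
    [-1,0.001,-0.001,-0.086,0]
  ],
  "force": 30
}}

```text
clock: 9.85
tcp_pos: [0.5577, 0.0134, 0.1023]
orientation: [-1.618, 0.88, 1.615]
contact_force: [0.6, 0.1, 2.7]
grip_width: 0.0094
```

```bash
python3 - <<'E'
from h import *
o=r.get_obs(); print({k:np.round(o[k],3) for k in ("clock","tcp_pos","contact_force","moment","grip_width")})
p=r.grab_frame("wrist"); cv2.imwrite("pics/w6.png",p["pixels"])
E
```

```text
{'clock': np.float64(9.85), 'tcp_pos': array([0.558, 0.013, 0.102]), 'contact_force': array([0.62 , 0.125, 2.704]), 'moment': array([ 0.114, -0.232,  0.007]), 'grip_width': np.float64(0.009)}
```

View pics/w6.png

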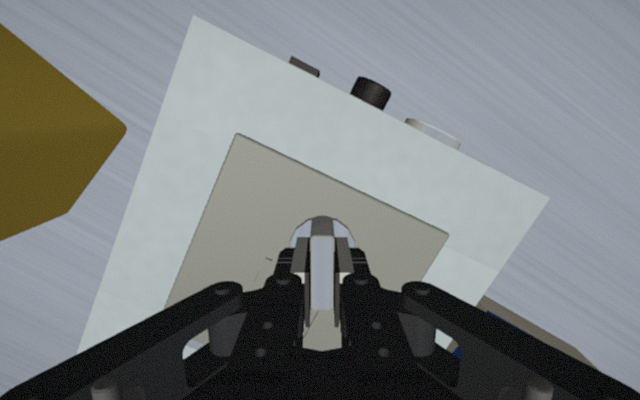

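{"name": "play_rows", "arguments": {
  "plan": [
    [-1,0,0,0,-0.1],
    [-1,0,0,0,-0.2],
    [-1,0,0,0,-0.2],
    [-1,0,0,-0.001,-0.2],
    [-1,0,0,-0.0015,-0.2],
    [-1,0,0,-0.0015,-0.2]
  ]
}}

```text
clock: 10.5
tcp_pos: [0.5578, 0.0132, 0.1007]
orientation: [-1.48, 1.007, 1.478]
contact_force: [1.8, 0.4, 7.2]
grip_width: 0.0093
```

{"name": "play_rows", "arguments": {
  "plan": [
    [-1,0,0,-0.0005,0],
    [-1,0,0,-0.001,0],
    [-1,0,0,-0.001,0]
  ]
}}

```text
clock: 10.8
tcp_pos: [0.5579, 0.0133, 0.1004]
orientation: [-1.48, 1.007, 1.477]
contact_force: [-0.9, -0.5, 13.7]
grip_width: 0.0091
```

{"name": "play_rows", "arguments": {
  "plan": [
    [-1,0,0,0.0003,-0.03],
    [-1,0,0,0.0003,-0.06],
    [-1,0,0,0.0003,-0.06]
  ]
}}

```text
clock: 11.1
tcp_pos: [0.5579, 0.0132, 0.1004]
orientation: [-1.437, 1.043, 1.434]
contact_force: [0.4, 0.0, 11.3]
grip_width: 0.0093
```

{"name": "play_rows", "arguments": {
  "plan": [
    [-1,0,0,0,-0.03],
    [-1,0,0,0,-0.06],
    [-1,0,0,0,-0.06]
  ]
}}

```text
clock: 11.4
tcp_pos: [0.5579, 0.0132, 0.1003]
orientation: [-1.394, 1.077, 1.392]
contact_force: [0.6, -0.4, 10.4]
grip_width: 0.0094
```

{"name": "play_rows", "arguments": {
  "plan": [
    [-1,0,0,0,-0.03],
    [-1,0,0,0,-0.06],
    [-1,0,0,0,-0.06]
  ]
}}

```text
clock: 11.7
tcp_pos: [0.5578, 0.0131, 0.0999]
orientation: [-1.351, 1.11, 1.348]
contact_force: [3.7, -0.6, 3.8]
grip_width: 0.009
```

{"name": "play_rows", "arguments": {
  "plan": [
    [-1,0,0,0,-0.03],
    [-1,0,0,0,-0.06],
    [-1,0,0,-0.001,-0.06],
    [-1,0,0,-0.001,-0.06]
  ]
}}

```text
clock: 12.1
tcp_pos: [0.5577, 0.0131, 0.0984]
orientation: [-1.307, 1.143, 1.305]
contact_force: [5.6, -1.3, 4.6]
grip_width: 0.009
```

```bash
cat > s.py <<'E'
from h import *
o=r.get_obs(); M=Rn.from_rotvec(o["orientation"]).as_matrix(); y=np.arctan2(M[1,2],M[0,2])
print("t",round(float(o["clock"]),2),"tcp",o["tcp_pos"].round(4),"F",o["contact_force"].round(1),"M",o["moment"].round(3),"stud",round(np.pi/2+.12-y,3),"w",round(float(o["grip_width"]),4),"j7",o["joints"][6].round(2))
E
python3 s.py
```

```text
t 12.1 tcp [0.5577 0.0131 0.0984] F [ 5.6 -1.3  4.6] M [-0.282 -1.183 -0.039] stud -0.012 w 0.009 j7 1.75
```

{"name": "play_rows", "arguments": {
  "plan": [
    [-1,0.0003,0,-0.001,0],
    [-1,0.0006,0,-0.002,0],
    [-1,0.0006,0,-0.003,0],
    [-1,0.0006,0,-0.003,0]
  ]
}}

```text
clock: 12.5
tcp_pos: [0.5578, 0.0131, 0.0954]
orientation: [-1.306, 1.143, 1.306]
contact_force: [3.7, -1.2, 7.2]
grip_width: 0.0089
```

```bash
python3 s.py
```

```text
t 12.5 tcp [0.5578 0.0131 0.0954] F [ 3.7 -1.2  7.2] M [-0.304 -0.886 -0.062] stud -0.012 w 0.0089 j7 1.75
```

{"name": "play_rows", "arguments": {
  "plan": [
    [-1,0.0003,0,-0.001,0],
    [-1,0.0003,0,-0.002,0],
    [-1,0.0003,0,-0.003,0],
    [-1,0.0003,0,-0.0045,0],
    [-1,0.0003,0,-0.0045,0]
  ]
}}

```text
clock: 13.0
tcp_pos: [0.5578, 0.0131, 0.091]
orientation: [-1.306, 1.144, 1.306]
contact_force: [2.2, -1.5, 10.2]
grip_width: 0.0091
```

```bash
python3 s.py
```

```text
t 13.0 tcp [0.5578 0.0131 0.091 ] F [ 2.2 -1.5 10.2] M [-0.316 -0.57  -0.036] stud -0.012 w 0.0091 j7 1.75
```

{"name": "play_rows", "arguments": {
  "plan": [
    [-1,0,0,-0.001,0],
    [-1,0,0,-0.0013,0],
    [-1,0,0,-0.0013,0]
  ]
}}

```text
clock: 13.3
tcp_pos: [0.5578, 0.0131, 0.0899]
orientation: [-1.306, 1.143, 1.306]
contact_force: [1.5, -1.6, 10.1]
grip_width: 0.0092
```

```bash
python3 s.py
```

```text
t 13.3 tcp [0.5578 0.0131 0.0899] F [ 1.5 -1.6 10.1] M [-0.276 -0.469 -0.043] stud -0.012 w 0.0092 j7 1.76
```

{"name": "play_rows", "arguments": {
  "plan": [
    [-1,0,0,0,-0.07],
    [-1,0,0,0,-0.14],
    [-1,0,0,0,-0.2],
    [-1,0,0,0,-0.2]
  ]
}}

```text
clock: 13.7
tcp_pos: [0.5579, 0.0129, 0.0899]
orientation: [-1.158, 1.241, 1.158]
contact_force: [2.0, -1.1, 10.2]
grip_width: 0.0093
```

```bash
python3 s.py
```

```text
t 13.7 tcp [0.5579 0.0129 0.0899] F [ 2.  -1.1 10.2] M [-0.388 -0.458 -0.049] stud 0.189 w 0.0093 j7 1.58
```

{"name": "play_rows", "arguments": {
  "plan": [
    [-1,0,0,0,-0.12],
    [-1,0,0,0,-0.24],
    [-1,0,0,0,-0.36],
    [-1,0,0,0,-0.48],
    [-1,0,0,0,-0.6],
    [-1,0,0,0,-0.6]
  ]
}}

```text
clock: 14.3
tcp_pos: [0.5576, 0.0123, 0.0898]
orientation: [-0.702, 1.455, 0.701]
contact_force: [0.9, -2.3, 9.4]
grip_width: 0.009
```

```bash
python3 s.py
```

```text
t 14.3 tcp [0.5576 0.0123 0.0898] F [ 0.9 -2.3  9.4] M [-0.681 -0.412 -0.024] stud 0.792 w 0.009 j7 1.08
```

{"name": "play_rows", "arguments": {
  "plan": [
    [-1,0,0,0,-0.12],
    [-1,0,0.0003,0,-0.24],
    [-1,0,0.0005,0,-0.36],
    [-1,0,0.0005,0,-0.48],
    [-1,0,0.0005,0,-0.6],
    [-1,0,0.0005,0,-0.68],
    [-1,0,0.0005,0,-0.68]
  ]
}}

```text
clock: 15.0
tcp_pos: [0.557, 0.012, 0.0896]
orientation: [-0.174, 1.565, 0.171]
contact_force: [-0.1, -4.2, 9.9]
grip_width: 0.0089
```

```bash
python3 s.py
```

```text
t 15.0 tcp [0.557  0.012  0.0896] F [-0.1 -4.2  9.9] M [-1.012 -0.082 -0.065] stud 1.471 w 0.0089 j7 0.52
```

{"name": "play_rows", "arguments": {
  "plan": [
    [-1,0,0.0005,0,-0.05],
    [-1,0,0.0005,0,-0.1],
    [-1,0,0.0005,0,-0.1],
    [-1,0,0.0005,0.001,-0.1],
    [-1,0,0.0005,0.002,-0.1],
    [-1,0,0.0005,0.003,-0.1],
    [-1,0,0.0005,0.0035,-0.1],
    [-1,0,0.0005,0.0035,-0.1]
  ]
}}

```text
clock: 15.8
tcp_pos: [0.5569, 0.0121, 0.093]
orientation: [-0.097, 1.57, 0.094]
contact_force: [0.4, -5.4, 8.7]
grip_width: 0.009
```

```bash
python3 s.py
```

```text
t 15.8 tcp [0.5569 0.0121 0.093 ] F [ 0.4 -5.4  8.7] M [-1.261 -0.201 -0.027] stud 1.569 w 0.009 j7 0.44
```

{"name": "play_rows", "arguments": {
  "plan": [
    [-1,0,0,0.0005,0],
    [-1,0,0,0.001,0],
    [-1,0,0,0.001,0]
  ]
}}

```text
clock: 16.1
tcp_pos: [0.5569, 0.012, 0.0938]
orientation: [-0.097, 1.57, 0.094]
contact_force: [1.3, -5.9, 7.4]
grip_width: 0.0089
```

```bash
python3 s.py
```

```text
t 16.1 tcp [0.5569 0.012  0.0938] F [ 1.3 -5.9  7.4] M [-1.305 -0.348 -0.009] stud 1.57 w 0.0089 j7 0.44
```

{"name": "play_rows", "arguments": {
  "plan": [
    [-1,0,0,0.0005,0],
    [-1,0,0,0.001,0],
    [-1,0,0,0.001,0]
  ]
}}

```text
clock: 16.4
tcp_pos: [0.5568, 0.012, 0.094]
orientation: [-0.098, 1.57, 0.093]
contact_force: [4.3, -4.8, -1.9]
grip_width: 0.0094
```

```bash
python3 s.py
```

```text
t 16.4 tcp [0.5568 0.012  0.094 ] F [ 4.3 -4.8 -1.9] M [-1.396 -1.047 -0.019] stud 1.569 w 0.0094 j7 0.44
```

It caught: the stud stopped rising at TCP z 0.094 and the force fell to zero. I release and back off.

{"name": "play_rows", "arguments": {
  "plan": [
    [-1,0,0.0005,-0.0005,0],
    [-0.6,0,0.0005,-0.0005,0],
    [-0.2,0,0,0,0],
    [0,0,0,0,0],
    [0,0,0,0,0],
    [0,0,0,0.02,0],
    [0,0,0,0.05,0],
    [0,0,0,0.09,0],
    [0,0,0,0.12,0],
    [0,0,0,0.12,0]
  ]
}}

```text
clock: 17.4
tcp_pos: [0.5601, 0.0142, 0.2187]
orientation: [-0.095, 1.562, 0.098]
contact_force: [0.4, -0.8, -0.6]
grip_width: 0.0427
```

```bash
python3 s.py; python3 - <<'E'
from h import *
o,p=hatch("wrist","w7"); _,q=hatch("side","s7")
for im,oo in ((p,o),(q,None)):
    X=cloud(im,oo)[0]; Q=topump(X)
    W=(abs(Q[:,0]+.03)<.022)&(abs(Q[:,1])<.022)&(Q[:,2]>.130)&(Q[:,2]<.155)
    w=X[W]; print(W.sum(), topump(w).mean(0) if len(w) else "")
    if len(w)>20:
        print("top z",np.percentile(w[:,2],[50,90,98]).round(4)); w=w[w[:,2]>np.percentile(w[:,2],98)-.003]
        e,V=np.linalg.eigh(np.cov(w[:,:2].T)); a=np.arctan2(V[1,1],V[0,1]); print("stud angle",(.12-a)%np.pi)
for l in ("sharps_bin","pad_carton"):
  for e in r.pinpoint(q,l)[:1]: print(l,np.array(e["position"])*[640,400],e["conf"])
E
```

```text
t 17.4 tcp [0.5601 0.0142 0.2187] F [ 0.4 -0.8 -0.6] M [ 0.008 -0.028  0.011] stud 1.568 w 0.0427 j7 0.31
hatch angle (np.int64(16339), np.float64(6.938893903907228e-18)) 17607 force [ 0.4 -0.8 -0.6] tcp [0.5601 0.0142 0.2187]
hatch angle (np.int64(1240), np.float64(-0.014999999999999996)) 1664 force [-0.6 -0.1  0. ] tcp [0.5576 0.0148 0.215 ]
565 [-0.02914697 -0.0008932   0.13990626]
top z [0.1402 0.1411 0.1415]
stud angle 1.5676155371938658
55 [-0.03258589  0.0031455   0.13743684]
top z [0.1381 0.1407 0.1418]
stud angle 1.5223747709968416
sharps_bin [342.08 158.48] 0.7
```

View pics/w7.png

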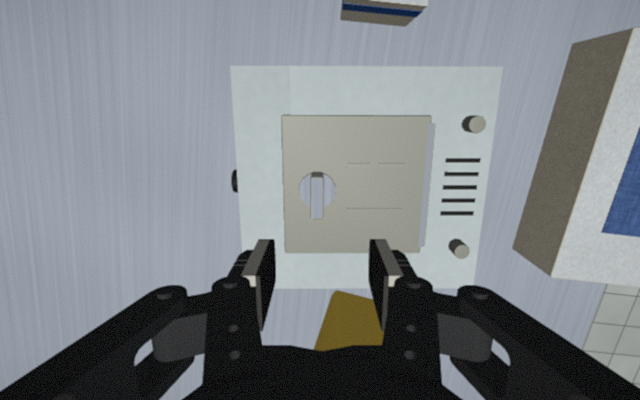

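The wing at (317,195) now lies across the pump with its top at 0.140, so it's in by about 9 mm. The hatch is flat. One more hold and a check that it stays, and that the neighbours haven't moved.

{"name": "play_rows", "arguments": {
  "plan": [
    [0,0,0,0.03,0],
    [0,0,0,0.03,0],
    [0,0,0,0.03,0],
    [0,0,0,0.03,0],
    [0,0,0,0.03,0],
    [0,0,0,0.03,0]
  ]
}}

```text
clock: 18.3
tcp_pos: [0.5573, 0.0143, 0.2442]
orientation: [-0.097, 1.57, 0.096]
contact_force: [-0.1, 0.7, -0.6]
grip_width: 0.0427
```

```bash
python3 s.py; python3 - <<'E'
from h import *
o,p=hatch("wrist","w8")
X=cloud(p,o)[0]; Q=topump(X)
w=X[(abs(Q[:,0]+.03)<.022)&(abs(Q[:,1])<.022)&(Q[:,2]>.130)&(Q[:,2]<.155)]
print("wing top",np.percentile(w[:,2],[50,90]).round(4))
s=r.grab_frame("side"); a=cv2.imread("pics/side0.png"); d=np.abs(a.astype(int)-s["pixels"]).max(2)
print("carton diff",d[230:320,255:320].max(),"bin right edge diff",d[100:120,370:385].max())
print("in",r.outline_of(s,"pad_carton")[:1] and np.array(r.outline_of(s,"pad_carton")[0]["bbox"]).round(3))
r.hand_in()
E
```

```text
t 18.3 tcp [0.5573 0.0143 0.2442] F [-0.1  0.7 -0.6] M [-0.055 -0.023  0.036] stud 1.568 w 0.0427 j7 0.28
hatch angle (np.int64(14052), np.float64(0.0050000000000000044)) 15109 force [-0.1  0.7 -0.6] tcp [0.5573 0.0143 0.2442]
wing top [0.1401 0.141 ]
carton diff 10 bin right edge diff 110
in [0.406 0.593 0.485 0.77 ]
the job is handed in; nothing more can be done
```

The hatch is shut and the stud is locked, and I have handed the job in at about 18 s on the robot's clock.

**What I did:** I pressed the hatch down with the closed fingertips. I then gripped the wing at 30 N and turned it clockwise under a push of about 10 N. It dropped into the slot at about -0.07 to -0.01 rad on the stud's scale. I pushed it in to about 12.5 mm, turned it to 1.57 rad, let it rise into the notch and released it.

**Last checks, with the gripper clear and about 1 to 2 s after release:**
- **Hatch:** its angle measures 0 to within about 0.015 rad.
- **Stud:** the wing top is at z 0.140, against 0.149 before, so it is in by about 9 mm. That fits the notch, and the height did not change between two looks. The angle reads 1.57 from the wrist camera and 1.52 from the side camera.
- **Forces:** the highest I read on the stud was about 14 N, and 11 N on the hatch.

**What disagreed or went unconfirmed:**
- **Fingertip position:** the closed fingertips end about 26–28 mm behind the reported tool point, not 8 mm ahead as stated. My first push therefore only half closed the hatch. I worked from the measured offset after that.
- **Sharps bin:** a small patch of side-camera image near the bin's edge changed from the first frame, and I did not look into why. The arm may simply have been in that view. I commanded nothing towards the bin, and the network placed it within about 2.5 pixels of before.
- **Carton of wipes:** the network missed it once, but its side-camera image is unchanged.

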